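# Settle a lens carrier on its kinematic seats and close the retainer

### The arm

A 6-joint arm with a two-finger parallel gripper is mounted at the origin on a cart in front of the work surface, level with it; the furniture and walls round the work are solid. World frame = base frame: x ahead of the robot, y to its left, z up, the work surface at z = 0. Lengths are in mm, angles in rad, forces in N, time in s.
With the tool pointing down it reaches from about 350 to 775 mm from the base axis. Payload 7.3 kg.
Tool frame: the origin (TCP) lies between the finger pads; the fingertips stand 25 mm ahead of it and the grasp point (between the pads) lies 6 mm ahead of it; z points along the fingers, y is the direction in which the jaws open and shut (so a half turn about z gives the same grasp; the last joint's range is limited). The gripper opens to 92 mm and grips with 3 to 60 N. Pads are 19 mm wide; open, the fingers measure 130 mm over their backs; the gripper's body (75 mm by 190 mm) begins 47 mm behind the grasp point.
Start: joints at [1.095, 0.342, 1.524, -0, 1.275, -0.146], TCP at [170.008, 496.729, 251.741] pointing down, gripper open.
Joint ranges: [-2.53, 2.53], [-0.77, 2.02], [0.04, 2.7], [-1, 4.14], [0.28, 2.66], [-3.11, 3.11]. Speed limits (rad/s): [2.57, 2.57, 3.14, 3.14, 3.14, 3.14].

### API

Orientations are given as [roll, pitch, yaw] about the fixed x, y, z axes, in that order (R = Rz(yaw) Ry(pitch) Rx(roll)).
In Python, from plant import get_obs, capture, calibration, close_job gives the robot as it stands. The module is installed in compiled form; this text tells all that it offers.
- The arm moves only by the shell command python3 -m jog 'ROWS'. ROWS is JSON, one flat list of numbers, 5 for each row, row after row: the closure, from 0 (fully open) to 1 (shut), then the shift along the tool's x, y, z in mm, then the turn about the tool's z in degrees. In form: [fingers, tx, ty, tz, yaw, fingers, tx, ty, tz, yaw, ...]. A call has 1 to 5 rows; each row shifts and turns the pose as measured when the row begins, along the tool's axes as they then stand; what a row does not reach is not made up. A row lasts 1/10 s, in which the tool goes at most 50 mm and 8.59 degrees, less where a joint would pass 70% of its speed; a pose out of reach is approached as far as the arm can. A call is refused whole if a number of a shift passes 50 or a number of a turn 8.59, either way. A call with a gripper value outside its range is refused whole. The fingers move at their own pace and stop on an object; the grip force is fixed at half the most. Time passes only in rows, so rows that do not move let the fingers close. It gives the time, the measured TCP pose, the force and the opening at its end, in the units of the state.
- get_obs(): the state, without advancing time (a new reading comes with each control period).
- capture(name): name is "side" or "top"; returns (picture, depth): 480x640x3 uint8, red, green, blue; 480x640 float32, mm along the optical axis (not along the pixel's ray), 0 where there is no reading.
- calibration(name): a dict with "fovy" (degrees; the focal length in pixels is half the picture's height over the tangent of half this angle, whatever the lens; pixels are square), "cx", "cy" (the principal point, pixels), "R" (3x3) and "t" (3): a world point X has camera coordinates R X + t. Camera axes: x right, y down, z forward; pixel columns grow to the right and rows downward; lengths in mm; the calibration is good to about 2 mm. A picture is of the moment at which its call begins. calibration takes no time and is no camera call.
- close_job(): hands the job in, once; it reports no verdict.
The state is a dict: "time": time; "joint_positions": joint angles; "dq": joint speeds; "tau": joint torques, N m; "tool_pos": TCP position; "tcp_rot": TCP orientation; "contact_force": force on the tool from outside, world axes, zero at the start; "moment": the same for the moment, N m; "grip_width": finger opening in mm.
Only numpy, scipy, OpenCV 4.12 (cv2) and the standard library are available. Lean on these libraries where they do the work, as an engineer would, in place of code of your own. Each camera call takes 0.05 s, during which the arm holds its last target.

### The job

Slide the lens carrier gently along the base, in under the camera bridge, until its three ball feet have dropped fully home in the cone, groove and flat seats. Then swing the retainer arm over the carrier as far as its stop and let go. Leave the bottle, the lens packet and the roll of tape where they are.

Things in the scene. Friction and masses are not known exactly. Their poses are not given: they have to be found in the camera images.
- inspection_base: Aluminium base of a lens inspection stand, fixed, flat top 22 mm above the worktop, 190 (x) x 210 mm (y), with a loading tongue 124 mm wide reaching to x = -220 mm. Origin on the worktop below the camera axis; +x is the loading direction, away from the robot, +y left of it. Its place and yaw vary. The three seats are sunk in its top.
- bridge_mouth (a point): Grey camera bridge over the base: this point is the middle of the beam's lower front edge, at x = -20, y = 0 mm, 90 mm above the worktop. Legs and beam span x = -20 to 20 mm, the legs' outsides y = +-82 mm; the camera's snout (46 mm wide) hangs down to 84 mm, the camera on top reaches 208 mm. Axes as the base's.
- guide_mouth (a point): Middle between the front ends of two white guide strips on the base, at x = -78, y = 0 mm, 44 mm above the worktop (top of the strips). Their inner faces are 124 mm apart from x = -45 to 20 mm; from x = -45 to -78 mm they flare outward at 18 degrees. Slippery. Axes as the base's.
- lens_carrier: Loose aluminium plate 150 (x) x 120 x 14 mm, corners rounded 12 mm, about 0.7 kg, on three slippery 18 mm ball feet, with a lens in an 80 mm ring on top. Origin on the lens axis, level with the balls' undersides; plate at x = -95 to 55 mm, 16 to 30 mm up, ring to 46 mm. Starts on the base top before the bridge, pointing within 0.08 rad and centred within 6 mm of the base's x axis.
- push_edge (a point): Middle of the carrier plate's rear face (robot's side; 96 mm of it straight, 14 mm high), x = -95 mm, 23 mm above the carrier's origin: the place to push. Home, the carrier's origin is over the base's at 15.7 mm above the worktop, 6.3 mm lower than on the flat top. The feet begin to drop 10 mm before home; beyond home they resist, rising from about 6 N, and climb out again from 10 to 16 N.
- foot_cone (a point): Centre of the ball foot for the cone, at x = 35, y = 40 mm and 9 mm above the carrier's origin; axes as the carrier's.
- foot_groove (a point): Centre of the ball foot for the groove, at x = 35, y = -40 mm and 9 mm above the carrier's origin; axes as the carrier's.
- foot_flat (a point): Centre of the ball foot for the flat seat, at x = -70, y = 0 mm and 9 mm above the carrier's origin; axes as the carrier's.
- seat_cone (a point): Where the ball's centre lies when settled in the cone, a 90 degree conical seat with a mouth 20 mm across sunk in the base top: at x = 35, y = 40 mm, 24.7 mm above the base's origin; axes as the base's.
- seat_groove (a point): The same for the V groove, 20 mm wide and 40 mm long along the base's y: at x = 35, y = -40 mm, 24.7 mm above the base's origin; axes as the base's.
- seat_flat (a point): The same for the flat seat, a round pocket 24 mm across and 6.3 mm deep: at x = -70, y = 0, 24.7 mm above the base's origin; axes as the base's.
- retainer (a joint): Angle (rad) of the retainer, a dark flat arm 18 mm wide on the base's -y side that swings level about an upright pivot. 0: closed, at its stop pin, pointing to the base's +y over the rear of the carrier; it grows anticlockwise seen from above (1.57: pointing to the base's -x) to 2.6. Starts open, 1.6 to 2.4. It stays where it is left.
- retainer_knob (a point): Black upright knob, 16 mm diameter, near the arm's free end, 78 mm from the pivot; the point is on its axis, 73 mm above the worktop; the knob reaches from 57 to 85 mm. About 1 N here swings the arm.
- retainer_pivot (a point): The retainer's pivot axis at the arm's underside, x = -82, y = -96 mm of the base, 48.8 mm above the worktop; arm 8 mm thick, pivot screw head up to 62 mm. The arm passes 3 mm above the carrier's plate when the carrier is home and meets the plate's edge when it is not.
- cleaner_bottle: Pale green bottle with a dark green dropper cap, 36 mm diameter, 120 mm high, standing to the left of the base (bystander); origin at the centre of its underside.
- lens_packet: Flat white lens packet, 76 x 70 x 12 mm, lying to the left of the base (bystander); origin at the centre of its underside.
- masking_tape: Roll of beige masking tape lying flat, 68 mm diameter, 19 mm high, to the left of the loading tongue (bystander); origin at the centre of its underside.

How it is judged (in metres and radians):
On the way, in this order (a step that is already met when the one before it is completed fails the run):
1. the carrier's three ball feet are home in the cone, groove and flat seats (horizontal distance between foot_cone and seat_cone below 0.0025 m and z of foot_cone in the frame of seat_cone below 0.002 m and horizontal distance between foot_groove and seat_groove below 0.003 m and z of foot_groove in the frame of seat_groove below 0.002 m and horizontal distance between foot_flat and seat_flat below 0.004 m and z of foot_flat in the frame of seat_flat below 0.002 m), for 0.2 s.
2. the retainer is swung to its stop over the seated carrier (all of step 1 and value of joint retainer below 0.12 rad), for 0.2 s.
At the end, for the whole second after the job is handed in: Each ball foot lies at its seat: cone foot within 2.5 mm, groove foot within 3 mm and flat foot within 4 mm sideways, none more than 2 mm above its settled height; the retainer is within 0.12 rad of its stop; the carrier is at rest; the bottle, packet and tape are within 15 mm of where they stood (all of step 2 and linear speed of lens_carrier below 0.01 m/s and distance of each of cleaner_bottle, lens_packet, masking_tape from where it was at the start of the episode below 0.015 m); the robot touches nothing.
It fails at once if the robot presses the carrier with more than 25 N (contact force between any of the fingers, the arm and lens_carrier above 25 N).
It fails at once if the carrier is lifted more than 15 mm above the base top or tipped by more than 0.2 rad (height (world z) of lens_carrier above 0.037 m or angle between lens_carrier's own z axis and vertical above 0.2 rad).
It fails at once if the bottle, packet or tape is moved by more than 30 mm or knocked over (distance of any of cleaner_bottle, lens_packet, masking_tape from where it was at the start of the episode above 0.03 m or angle between cleaner_bottle's own z axis and vertical above 0.5 rad).
It also fails if it takes over 56 s, if anything falls off the work surface, if the arm or the gripper's body presses on something with over 40 N, if the wrist force passes 120 N, or if a joint passes its speed limit or range.

## Working session

There is one attempt and no reset: what is moved stays moved. The work goes in short steps, Python scripts to look and compute and a shell command to move; the robot and the scene stay as the last step left them, time stands still between calls to the robot, and variables do not carry over. Pictures are saved under pics/ and viewed, and the job is handed in when it is done.

```bash
mkdir -p pics
python3 - <<'E'
from plant import *
import cv2,numpy as np
o=get_obs()
for k,v in o.items(): print(k,np.round(v,3) if not isinstance(v,dict) else v)
for n in("side","top"):
    p,d=capture(n); cv2.imwrite(f"pics/{n}0.png",p[:,:,::-1]); np.savez(f"pics/{n}0.npz",p=p,d=d)
    c=calibration(n); print(n,c)
E
```

```text
time 0.0
joint_positions [ 1.095  0.343  1.525  0.     1.275 -0.146]
dq [ 0.     0.001 -0.    -0.002  0.001  0.   ]
tau [-1.0000e-03 -4.3124e+01 -2.4422e+01  7.2000e-02  5.6000e-02 -0.0000e+00]
tool_pos [169.821 496.387 251.058]
tcp_rot [-3.14  -0.     2.812]
contact_force [ 0.179 -0.809  0.324]
moment [-0.012 -0.031 -0.006]
grip_width 91.593
side {'fovy': 56.960106478160185, 'cx': 321.76837992742736, 'cy': 240.36465996463934, 'R': array([[ 0.99991434,  0.01302439,  0.00129793],
       [ 0.00798804, -0.52867717, -0.84878539],
       [-0.01036873,  0.84872305, -0.52873593]]), 't': array([-569.62073822,  -43.96397195, 1053.96295942])}
top {'fovy': 49.658905394734056, 'cx': 317.75442603798064, 'cy': 242.88183878290732, 'R': array([[-0.00588258, -0.99975915, -0.0211432 ],
       [-0.9904209 ,  0.00874196, -0.13780425],
       [ 0.13795589,  0.02013002, -0.99023379]]), 't': array([-152.15139213,  561.16482397,  933.53115753])}
```

View pics/side0.png

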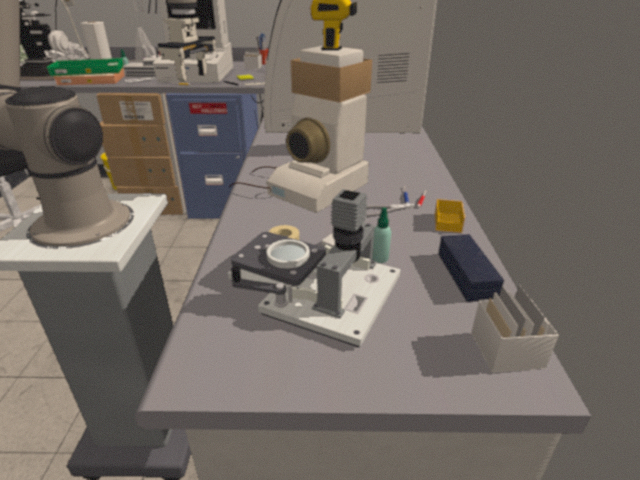

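View pics/top0.png

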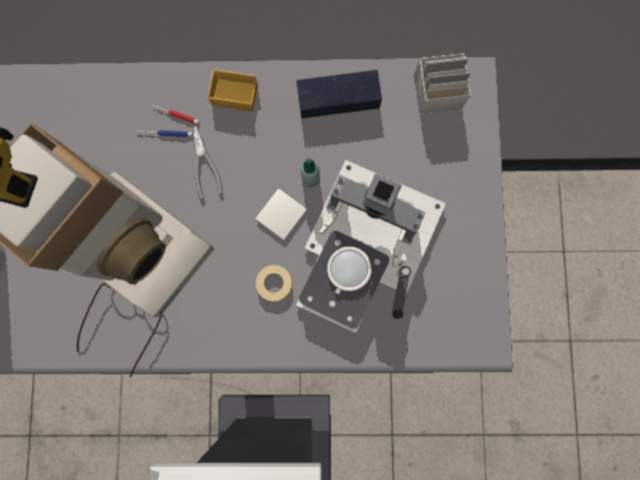

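```bash
cat > h.py <<'E'
import numpy as np,cv2
from plant import *
def cloud(n,d):
    c=calibration(n); f=240/np.tan(np.radians(c["fovy"]/2))
    v,u=np.mgrid[0:480,0:640]
    P=np.stack([(u-c["cx"])*d/f,(v-c["cy"])*d/f,d],-1)
    W=(P-c["t"])@c["R"]
    W[d<=0]=np.nan
    return W
def proj(n,X):
    c=calibration(n); f=240/np.tan(np.radians(c["fovy"]/2))
    p=np.atleast_2d(X)@c["R"].T+c["t"]
    return np.stack([p[:,0]*f/p[:,2]+c["cx"],p[:,1]*f/p[:,2]+c["cy"]],-1)
def pixat(n,u,v,z):
    c=calibration(n); f=240/np.tan(np.radians(c["fovy"]/2))
    r=np.stack([(np.asarray(u,float)-c["cx"])/f,(np.asarray(v,float)-c["cy"])/f,np.ones_like(np.asarray(u,float))],-1)@c["R"]
    o=-c["R"].T@c["t"]
    s=(z-o[2])/r[...,2]
    return o+s[...,None]*r
def fr(x,y,yaw):
    c,s=np.cos(yaw),np.sin(yaw); return np.array([[c,-s],[s,c]]),np.array([x,y])
E
python3 - <<'E'
from h import *
z=np.load("pics/top0.npz");p,d=z["p"],z["d"]
W=cloud("top",d)
crop=cv2.resize(p[130:350,230:470],None,fx=3.3,fy=2.7,interpolation=cv2.INTER_CUBIC)
crop=cv2.resize(p[140:345,240:460],None,fx=2.9,fy=2.9,interpolation=cv2.INTER_CUBIC)
cv2.imwrite("pics/topc.png",crop[:,:,::-1])
for uv in [(600,0)]: pass
print(np.nanmedian(W[300:340,440:480,2]),np.nanmedian(W[230:260,230:250,2]))
Z=np.clip((W[140:345,240:460,2]+5)/100*255,0,255);Z=np.nan_to_num(Z).astype(np.uint8)
cv2.imwrite("pics/topz.png",cv2.applyColorMap(cv2.resize(Z,None,fx=2.9,fy=2.9,interpolation=0),cv2.COLORMAP_JET))
m=(W[...,2]>15)&(W[...,1]<120)&(W[...,1]>-250)&(W[...,0]>380)&(W[...,0]<800)
h,e=np.histogram(W[m][:,2],bins=np.arange(15,220,3));print([(int(a),int(b)) for a,b in zip(e,h) if b>30])
E
```

```text
-1.1125457617881036 -0.5982142674632429
[(15, 441), (18, 1427), (21, 1129), (24, 181), (27, 71), (30, 54), (33, 49), (36, 44), (39, 93), (42, 163), (45, 353), (48, 1734), (51, 1619), (54, 419), (57, 508), (60, 663), (63, 638), (66, 474), (69, 324), (72, 63), (75, 52), (78, 36), (81, 34), (93, 43), (99, 35), (105, 44), (108, 352), (111, 345), (114, 56), (117, 31), (138, 33), (141, 32), (156, 32), (162, 35), (165, 41), (168, 45), (171, 44), (174, 35), (177, 48), (180, 63), (183, 37), (201, 97), (204, 33)]
```

View pics/topc.png

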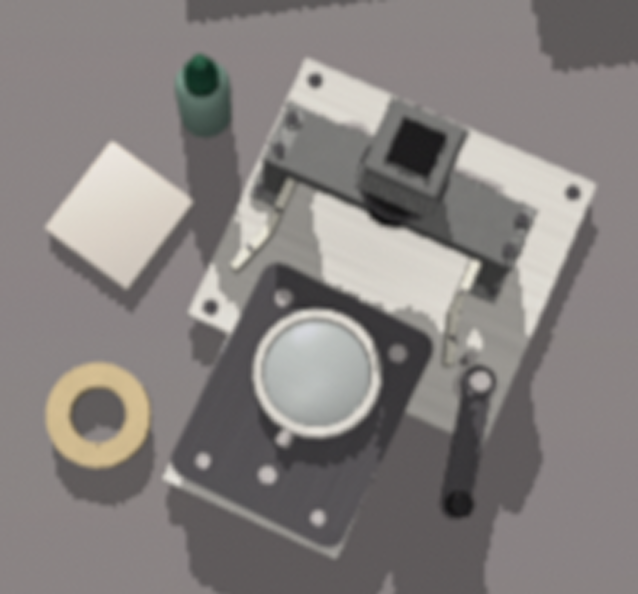

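View pics/topz.png

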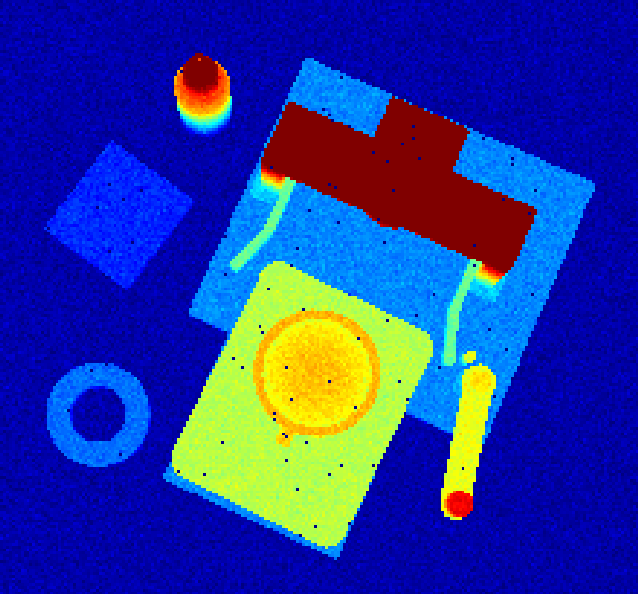

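```bash
cat > fit.py <<'E'
from h import *
from scipy.optimize import minimize
def rrect(x0,x1,y0,y1,r):
    pts=[]
    for cx,cy,a in((x1-r,y1-r,0),(x0+r,y1-r,90),(x0+r,y0+r,180),(x1-r,y0+r,270)):
        for t in np.radians(np.linspace(a,a+90,6)): pts.append((cx+r*np.cos(t),cy+r*np.sin(t)))
    return np.array(pts)
CAR=rrect(-95,55,-60,60,12)
BASE=np.array([(95,105),(-95,105),(-95,62),(-220,62),(-220,-62),(-95,-62),(-95,-105),(95,-105)],float)
def sdf(poly,uv):  # signed distance, + inside
    a=poly;b=np.roll(poly,-1,0);e=b-a
    w=uv[:,None]-a
    t=np.clip((w*e).sum(-1)/(e*e).sum(-1),0,1)
    dd=np.hypot(*np.moveaxis(w-t[...,None]*e,-1,0)).min(1)
    c1=a[:,1]<=uv[:,None,1];c2=b[:,1]>uv[:,None,1]
    cr=e[:,0]*w[...,1]-e[:,1]*w[...,0]
    ins=((c1&c2&(cr>0)).sum(1)-(~c1&~c2&(cr<0)).sum(1))!=0
    return np.where(ins,dd,-dd)
def fitpoly(n,poly,z,pin,pout,x0):
    def cost(q):
        R,t=fr(*q); X=np.c_[poly@R.T+t,np.full(len(poly),z)]
        pp=proj(n,X)
        s=np.r_[sdf(pp,pin),-sdf(pp,pout)]
        return np.log1p(np.exp(np.clip(-s/0.4,-50,50))).sum()
    best=None
    for k in range(2):
        r=minimize(cost,x0,method="Nelder-Mead",options=dict(initial_simplex=np.array(x0)+np.array([[0,0,0],[8,0,0],[0,8,0],[0,0,.05]]),xatol=1e-4,fatol=1e-3,maxiter=600)); x0=r.x
    return r.x,r.fun
def near(W,poly,z,q,m=14):
    R,t=fr(*q); L=(W[...,:2]-t)@R
    return L
def run(n,W,base0,car0,zc=52,dobase=True):
    v,u=np.mgrid[0:480,0:640];uv=np.stack([u,v],-1).astype(float)
    Z=W[...,2]
    out={}
    if dobase:
        q=base0
        for _ in range(2):
            R,t=fr(*q);pp=proj(n,np.c_[BASE@R.T+t,np.full(8,22.)])
            s=sdf(pp,uv.reshape(-1,2)).reshape(480,640)
            L=(W[...,:2]-t)@R
            # exclude other stuff
            nb=(abs(s)<14)
            pin=uv[nb&(Z>16)&(Z<28)];pout=uv[nb&(Z<8)&(s<8)]
            if n=="top": # drop tape/bottle neighbours
                pin=uv[nb&(Z>16)&(Z<28)&(s>-7)]
            q,f=fitpoly(n,BASE,22.,pin,pout,q)
        out["base"]=(q,f,len(pin),len(pout))
    q=car0
    for _ in range(2):
        R,t=fr(*q);pp=proj(n,np.c_[CAR@R.T+t,np.full(len(CAR),float(zc))])
        s=sdf(pp,uv.reshape(-1,2)).reshape(480,640)
        nb=abs(s)<10
        pin=uv[nb&(Z>zc-7)&(Z<zc+6)];pout=uv[nb&(Z<zc-22)]
        q,f=fitpoly(n,CAR,float(zc),pin,pout,q)
    out["car"]=(q,f,len(pin),len(pout))
    return out
E
python3 - <<'E'
from fit import *
z=np.load("pics/top0.npz");W=cloud("top",z["d"])
c=calibration("top");print("cam",-c["R"].T@c["t"])
s=2.9
def P(x,y,zz): return pixat("top",240+x/s,140+y/s,zz)
cor=[P(305,58,22),P(596,185,22),P(340,557,22),P(165,477,22)]
print(np.round(cor,1))
fl,frr,tr,tl=[a[:2] for a in cor]
yaw=np.arctan2(*(fl-frr)[::-1])-np.pi/2
R,t0=fr(0,0,yaw)
b=np.array([*((fl+frr)/2-R@[95,0]),yaw]);print("base0",b)
ring=P(317,374,68)[:2]
out=run("top",W,b,np.array([*ring,yaw]))
for k,v in out.items(): print(k,np.round(v[0],4),v[1:])
m=(W[...,2]>74)&(W[...,2]<95)
vv,uu=np.mgrid[0:480,0:640]
k=m&(abs(uu-398)<9)&(abs(vv-313)<9);print("knob",np.nanmedian(W[k],0),k.sum(),uu[k].mean(),vv[k].mean(),pixat("top",uu[k].mean(),vv[k].mean(),85))
q=out["base"][0];R,t=fr(*q)
print("pivot",R@[-82,-96]+t,P(480,381,60))
q2=out["car"][0];print("carrier in base",R.T@(q2[:2]-t),q2[2]-q[2])
p=z["p"].copy()
big=cv2.resize(p[140:345,240:460],None,fx=2.9,fy=2.9,interpolation=cv2.INTER_CUBIC)
def draw(poly,q,zz,col):
    R,t=fr(*q);pp=proj("top",np.c_[poly@R.T+t,np.full(len(poly),float(zz))])
    cv2.polylines(big,[((pp-[240,140]+.5)*s-.5).astype(int)],True,col,1)
draw(BASE,q,22,(255,0,0));draw(CAR,q2,52,(0,255,0))
draw(rrect(-20,20,-82,82,1),q,110,(0,0,255)) 
th=np.linspace(0,6.28,40);draw(40*np.c_[np.cos(th),np.sin(th)],q2,68,(255,255,0))
draw([-82,-96]+8*np.c_[np.cos(th),np.sin(th)],q,60,(255,255,0))
cv2.imwrite("pics/fit0.png",big[:,:,::-1])
E
```

```text
cam [ 426.10820896 -175.81242552  998.52802322]
[[ 724.2 -210.2   22. ]
 [ 635.4 -400.6   22. ]
 [ 394.6 -228.2   22. ]
 [ 446.1 -116.2   22. ]]
base0 [ 5.93709932e+02 -2.65264577e+02 -4.36215503e-01]
base [ 6.022147e+02 -2.661736e+02 -4.820000e-01] (np.float64(7385.100309270656), 3103, 8728)
car [ 5.103758e+02 -2.123698e+02 -4.651000e-01] (np.float64(423.6138925169397), 2451, 3044)
knob [ 428.96098416 -296.46088726   83.23381912] 67 398.0 313.1194029850746 [ 428.75631739 -296.16914048   85.        ]
pivot [ 485.05383065 -313.21960364] [ 503.47436663 -315.03297043   60.        ]
carrier in base [-106.31682471    5.09682905] 0.016949415110706856
```

View pics/fit0.png

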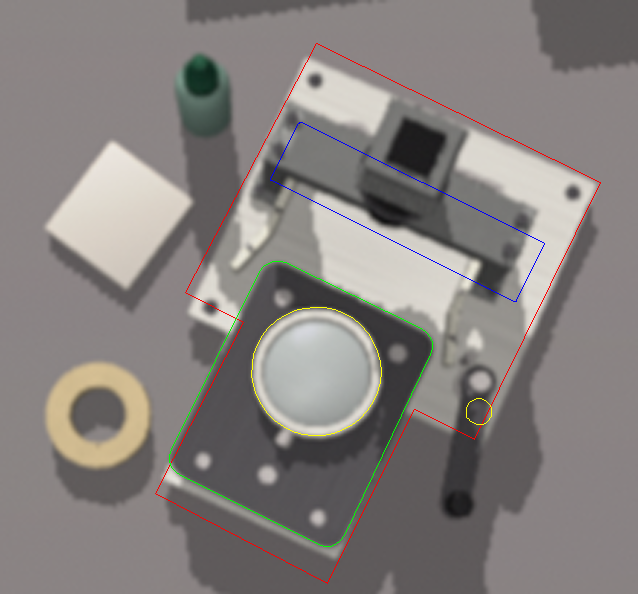

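Run:
```python
from fit import *
s=2.9
def P(x,y,zz): return pixat("top",240+(x+.5)/s-.5,140+(y+.5)/s-.5,zz)[:2]
pts=dict(fl=P(305,58,22),fr=P(596,185,22),rl=P(189,313,22),tr=P(340,557,22),tl=P(165,477,22),piv=P(480,381,62),
 brfl=P(290,104,110),brfr=P(537,211,110),brrl=P(264,170,110),brrr=P(511,272,110),glf=P(236,268,44),grf=P(450,364,44))
yaw=np.arctan2(*(pts["fl"]-pts["fr"])[::-1])-np.pi/2;print(yaw)
R,_=fr(0,0,yaw)
t=pts["tl"]*.5+pts["tr"]*.5-R@[-220,0]
for k,v in pts.items(): print(k,R.T@(v-t))
```

```text
-0.4362411511443669
fl [71.49962165 94.02881027]
fr [  71.49962165 -116.13346826]
rl [-117.01928301   92.39312138]
tr [-219.68467937  -61.63153238]
tl [-220.31532063   61.63153238]
piv [-84.56688535 -94.15251193]
brfl [15.78495267 81.86006613]
brfr [ 16.63847432 -79.94426504]
brrl [-27.98557262  79.27975498]
brrr [-23.78073518 -80.37789242]
glf [-80.20184337  75.02760154]
grf [-80.04340632 -74.37652942]
```

```bash
cat > fit2.py <<'E'
from fit import *
def basepoly(e):
    x1,x0,yl,yr=e
    return np.array([(x1,yl),(x0,yl),(x0,62),(-220,62),(-220,-62),(x0,-62),(x0,yr),(x1,yr)],float)
def fitbase(n,W,q0,e0):
    v,u=np.mgrid[0:480,0:640];uv=np.stack([u,v],-1).astype(float);Z=W[...,2]
    x=np.r_[q0,e0]
    for it in range(3):
        R,t=fr(*x[:3]);pp=proj(n,np.c_[basepoly(x[3:])@R.T+t,np.full(8,22.)])
        s=sdf(pp,uv.reshape(-1,2)).reshape(480,640)
        nb=abs(s)<6
        pin=uv[nb&(Z>16)&(Z<28)];pout=uv[nb&(Z<8)]
        def cost(y):
            R,t=fr(*y[:3]);pp=proj(n,np.c_[basepoly(y[3:])@R.T+t,np.full(8,22.)])
            ss=np.r_[sdf(pp,pin),-sdf(pp,pout)]
            return np.log1p(np.exp(np.clip(-ss/0.4,-50,50))).sum()
        st=np.array([3,3,.02,3,3,3,3.])
        r=minimize(cost,x,method="Nelder-Mead",options=dict(initial_simplex=x+np.vstack([np.zeros(7),np.diag(st)]),xatol=1e-3,fatol=1e-2,maxiter=1500,adaptive=True));x=r.x
    return x,r.fun,len(pin),len(pout)
E
python3 - <<'E'
from fit2 import *
z=np.load("pics/top0.npz");W=cloud("top",z["d"])
s=2.9
yaw=-.4362;R,_=fr(0,0,yaw)
tt=(pixat("top",240+165.5/s-.5,140+477.5/s-.5,22)+pixat("top",240+340.5/s-.5,140+557.5/s-.5,22))[:2]/2-R@[-220,0]
x,f,a,b=fitbase("top",W,[*tt,yaw],[73,-116,94,-116]);print(np.round(x,3),f,a,b)
q=x[:3]
# bridge beam top fit
v,u=np.mgrid[0:480,0:640];uv=np.stack([u,v],-1).astype(float);Z=W[...,2]
R,t=fr(*q)
L=(W[...,:2]-t)@R
m=(abs(L[...,0])<35)&(abs(L[...,1])<95)&(Z>103)&(Z<117)
print("beam z",np.nanmedian(Z[m]),m.sum())
B=rrect(-20,20,-82,82,.5)
zb=np.nanmedian(Z[m])
qq=q
for _ in range(2):
    R1,t1=fr(*qq);pp=proj("top",np.c_[B@R1.T+t1,np.full(len(B),zb)])
    sd=sdf(pp,uv.reshape(-1,2)).reshape(480,640)
    qq,ff=fitpoly("top",B,zb,uv[m],uv[(abs(sd)<8)&(Z<85)],qq)
print("bridge q",np.round(qq,3),ff,"in base",R.T@(qq[:2]-t))
# pivot/knob
k=pixat("top",398,313.1,85)[:2]
piv=R@[-82,-96]+t
print("knob base",R.T@(k-t),"piv->knob",np.hypot(*(k-piv)), "obs pivot",R.T@(pixat("top",240+480.5/s-.5,140+381.5/s-.5,62)[:2]-t))
dv=R.T@(k-piv);print("ang",np.arctan2(dv[1],dv[0])-np.pi/2)
q2=np.array([510.3758,-212.3698,-.4651])
print("car in base",R.T@(q2[:2]-t),q2[2]-q[2])
p=z["p"].copy()
big=cv2.resize(p[140:345,240:460],None,fx=2.9,fy=2.9,interpolation=cv2.INTER_CUBIC)
def draw(poly,q,zz,col):
    R,t=fr(*q);pp=proj("top",np.c_[poly@R.T+t,np.full(len(poly),float(zz))])
    cv2.polylines(big,[((pp-[240,140]+.5)*s-.5).astype(int)],True,col,1)
draw(basepoly(x[3:]),q,22,(255,0,0));draw(CAR,q2,52,(0,255,0));draw(B,q,zb,(0,0,255));draw(B,qq,zb,(255,0,255))
th=np.linspace(0,6.28,40);draw([-82,-96]+8*np.c_[np.cos(th),np.sin(th)],q,62,(255,255,0))
draw(np.array([(-78,62+33*np.tan(np.radians(18))),(-45,62),(20,62),(-45,62)]),q,44,(255,0,0))
draw(np.array([(-78,-62-33*np.tan(np.radians(18))),(-45,-62),(20,-62),(-45,-62)]),q,44,(255,0,0))
cv2.imwrite("pics/fit1.png",big[:,:,::-1])
np.save("base.npy",q)
E
```

```text
[ 6.19669e+02 -2.61557e+02 -4.34000e-01  7.45840e+01 -1.15847e+02
  9.19090e+01 -1.17846e+02] 299.1458358215317 1746 3177
beam z 110.9039511527246 1544
bridge q [ 6.18324e+02 -2.61001e+02 -4.35000e-01] 159.12384046127244 in base [-1.45447826 -0.06163857]
knob base [-158.61076736 -111.69429301] piv->knob 78.20179351387247 obs pivot [-82.89424793 -96.42234686]
ang -4.51032710608882
car in base [-119.84415173   -1.34977948] -0.03094254924143175
```

View pics/fit1.png

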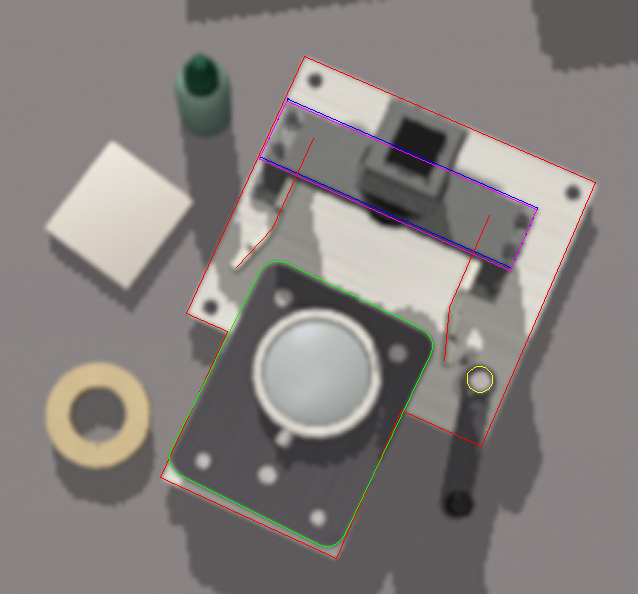

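Run:
```python
from h import *
H={}
for n in("top","side"):
    W=cloud(n,np.load(f"pics/{n}0.npz")["d"]).reshape(-1,3)
    W=W[np.isfinite(W).all(1)]
    g=np.full((9,17),-999.)
    for x,y,z in W:
        i=int((x-200)//50);j=int((y+300)//50)
        if 0<=i<9 and 0<=j<17: g[i,j]=max(g[i,j],z)
    print(n,"cols y from -300 step50");print("\n".join(f"x{200+50*i}: "+" ".join(f"{int(v):5d}" for v in r) for i,r in enumerate(g)))
```

```text
top cols y from -300 step50
x200:  -795  -790  -795  -793  -795  -794  -795  -793  -796  -792  -795  -794  -795  -796  -797  -793  -796
x250:  -999  -999  -999  -999  -999  -999  -999  -999  -999  -999  -999  -999  -999  -999  -999  -999  -999
x300:     4     4     4     3     5     4     4     4     5    28     6     4     5     4     4     2  -999
x350:     5    23     5     5     5     5     4     4    31    31     4    25    13     5     4     4  -999
x400:    87    55    56    54     6     5     5     4    59    69     5    32     5     4     5     4  -999
x450:    58    68    68    56    23    21     4    52   187   183   329    35     4     4     4     4  -999
x500:    66    68    68    54    23    22    11   157   202   349   352   330     5     4     4    21  -999
x550:   206   143    56    25    15     5    48    72   329   438   426  -999  -999  -999     1    18  -999
x600:   210   208   117    16    16    15     5    34   329   450   407  -999  -999  -999  -999  -999  -999
side cols y from -300 step50
x200:  -999  -999  -999  -999  -999  -999  -999  -999  -999  -999  -999
[... 200 characters left out ...]
   1    26     1     1     1     1     2     1     2
x350:     2    23     2     2     2     2     2     3    29    31     1    24    13     2     2     2     3
x400:    85    54    54    53     2     1     2     2    58    68     1    30     1     2     4     2     2
x450:    66    68    67    53    21    20     2    54   189   207   328  -999  -999     1     1     0  -999
x500:    66    67    66    52    22    19    46   175   203   350   454   350  -999  -999  -999  -999  -999
x550:   204    53    53    13    13     3    51    71   334   455   454   350  -999  -999  -999  -999  -999
x600:   209   206   112  -999  -999  -999  -999    32   347   455   454   349  -999  -999  -999  -999  -999
```

```bash
python3 -m jog '[0.45,-20,-16,0,6, 0.45,-32,-26,0,0, 0.45,-32,-26,0,0, 0.45,-32,-26,0,0, 0.45,-28,-23,0,0]'
```

```text
time: 0.6
tool_pos: [253.2, 328.1, 248.6]
tcp_rot: [-3.137, -0.001, 2.71]
contact_force: [-0.1, 0.5, -0.0]
grip_width: 56.5
```

```bash
python3 -m jog '[0.45,-38,-29,0,0, 0.45,-38,-29,0,0, 0.45,-38,-29,0,0, 0.45,-30,-39,0,0, 0.45,-30,-39,0,0]'
```

```text
time: 1.1
tool_pos: [343.8, 99.6, 248.5]
tcp_rot: [-3.138, -0.001, 2.714]
contact_force: [1.2, 0.1, 0.6]
grip_width: 50.7
```

```bash
python3 -m jog '[0.45,-25,-36,0,0, 0.45,-25,-36,0,0, 0.45,-25,-36,0,0, 0.45,-25,-36,0,0, 0.45,-25,-36,0,0]'; python3 -m jog '[0.45,-25,-34,0,0, 0.45,0,0,0,0]'
cat > rel.py <<'E'
from h import *
def rel():
    q=np.load("base.npy");R,t=fr(*q);o=get_obs()
    p=np.array(o["tool_pos"]);l=R.T@(p[:2]-t)
    print("t",round(o["time"],2),"TCP in base",np.round(l,1),"z",round(p[2],1),"yawerr deg",round(np.degrees(o["tcp_rot"][2]-q[2]-np.pi),2),"F base",np.round(R.T@np.array(o["contact_force"])[:2],1),"Fz",round(o["contact_force"][2],1),"w",round(o["grip_width"],1))
if __name__=="__main__": rel()
E
python3 rel.py
```

```text
time: 1.6
tool_pos: [381.9, -125.8, 249.0]
tcp_rot: [-3.138, -0.001, 2.712]
contact_force: [1.6, 0.1, 0.4]
grip_width: 50.0
time: 1.8
tool_pos: [390.8, -173.4, 248.6]
tcp_rot: [-3.137, -0.0, 2.707]
contact_force: [-0.1, 0.3, -0.3]
grip_width: 50.3
t 1.8 TCP in base [-244.7  -16.3] z 248.6 yawerr deg -0.03 F base [-0.2  0.3] Fz -0.3 w 50.3
```

```bash
python3 -m jog '[0.45,8,15,0,0, 0.45,0,0,48,0, 0.45,0,0,48,0, 0.45,0,0,48,0, 0.45,0,0,35,0]'; python3 -m jog '[0.45,0,0,10,0,0.45,0,0,0,0]'
python3 - <<'E'
from rel import *
rel()
p,d=capture("top");cv2.imwrite("pics/top1.png",cv2.resize(p[180:380,240:460],None,fx=3,fy=3,interpolation=cv2.INTER_CUBIC)[:,:,::-1])
p,d=capture("side");cv2.imwrite("pics/side1.png",cv2.resize(p[160:360,190:430],None,fx=3,fy=3,interpolation=cv2.INTER_CUBIC)[:,:,::-1])
E
```

```text
time: 2.3
tool_pos: [392.6, -158.2, 68.5]
tcp_rot: [-3.137, 0.013, 2.703]
contact_force: [-0.7, 0.1, 0.2]
grip_width: 50.3
time: 2.5
tool_pos: [389.3, -155.0, 53.8]
tcp_rot: [-3.138, 0.001, 2.704]
contact_force: [1.2, 0.2, 0.1]
grip_width: 50.6
t 2.5 TCP in base [-2.538e+02 -2.000e-01] z 53.8 yawerr deg -0.22 F base [1.  0.7] Fz 0.1 w 50.6
```

View pics/top1.png

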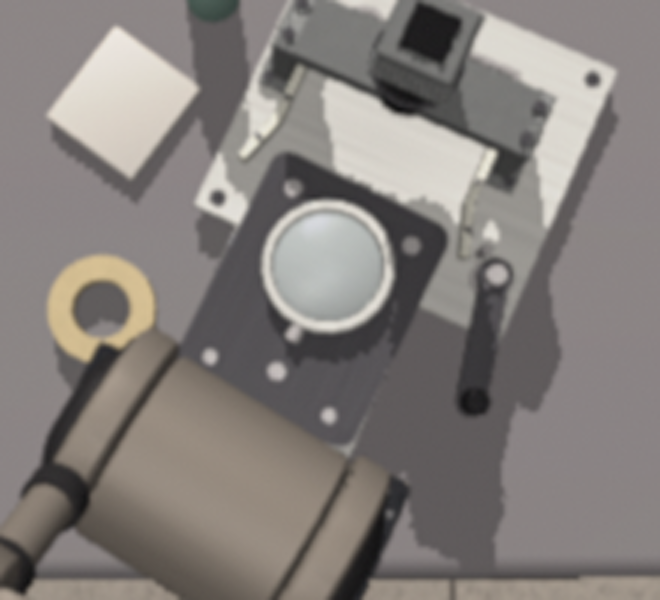

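View pics/side1.png

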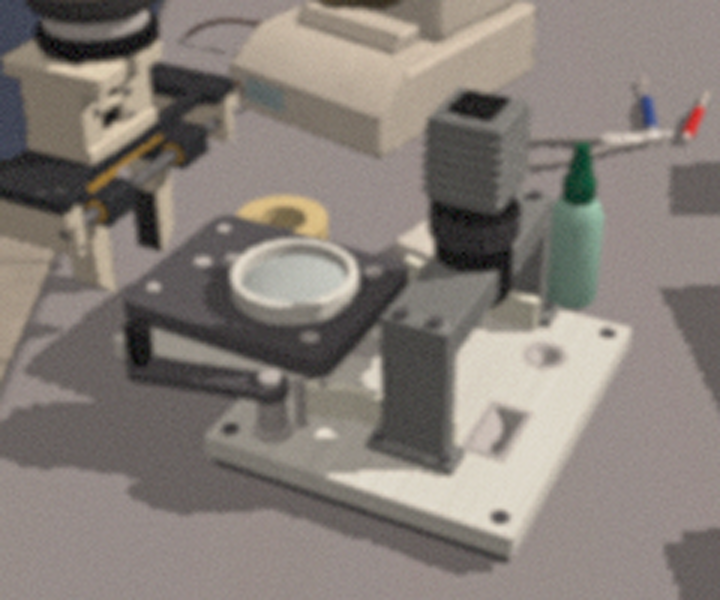

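```bash
python3 -m jog '[0.45,-8,0,-2,0.2, 0.45,-6,0,0,0, 0.45,-4,0,0,0, 0.45,-3,0,0,0, 0.45,-2,0,0,0]'; python3 rel.py; python3 -m jog '[0.45,-2,0,0,0, 0.45,-2,0,0,0, 0.45,-2,0,0,0,0.45,-2,0,0,0,0.45,-2,0,0,0]'; python3 rel.py
```

```text
time: 3.1
tool_pos: [414.9, -167.1, 61.5]
tcp_rot: [-3.137, 0.012, 2.7]
contact_force: [-3.2, 1.0, -2.1]
grip_width: 50.5
t 3.1 TCP in base [-225.5   -0.5] z 61.5 yawerr deg -0.42 F base [-3.3 -0.5] Fz -2.1 w 50.5
time: 3.6
tool_pos: [421.9, -170.4, 61.2]
tcp_rot: [-3.137, 0.005, 2.7]
contact_force: [-3.6, 0.4, 2.9]
grip_width: 50.7
t 3.6 TCP in base [-217.8   -0.5] z 61.2 yawerr deg -0.43 F base [-3.5 -1.2] Fz 2.9 w 50.7
```

```bash
python3 -m jog '[0.45,-2,0,2,0.2, 0.45,-2,0,1,0.2, 0.45,-2,0,1,0,0.45,-3,0,0,0,0.45,-3,0,0,0]'
python3 - <<'E'
from rel import *
rel()
p,d=capture("top");np.savez("pics/top2.npz",p=p,d=d);cv2.imwrite("pics/top2.png",cv2.resize(p[180:380,240:460],None,fx=3,fy=3,interpolation=cv2.INTER_CUBIC)[:,:,::-1])
E
```

```text
time: 4.1
tool_pos: [433.0, -175.4, 56.8]
tcp_rot: [-3.138, 0.004, 2.693]
contact_force: [-4.8, 2.2, 4.2]
grip_width: 50.8
t 4.1 TCP in base [-205.6   -0.3] z 56.8 yawerr deg -0.84 F base [-5.3 -0. ] Fz 4.2 w 50.8
```

View pics/top2.png

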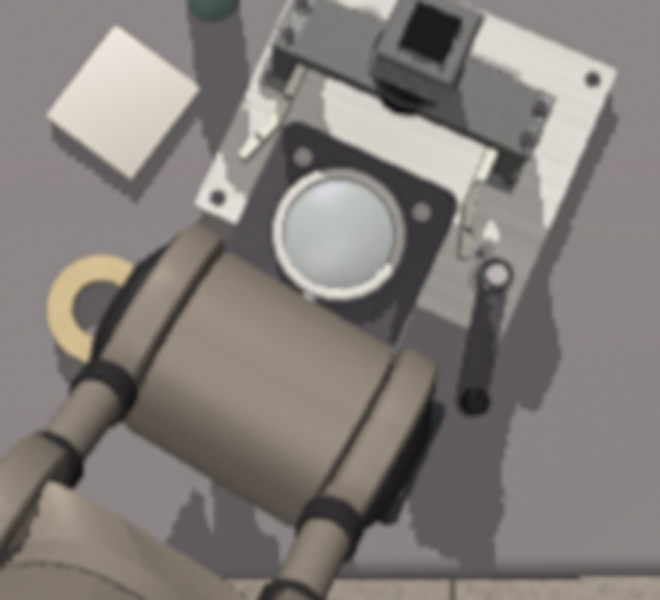

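```bash
cat > carpose.py <<'E'
from fit import *
import sys
def carpose(W,guess,zc=52):
    q=np.load("base.npy");R,t=fr(*q)
    x0=np.array([*(R@np.array(guess[:2])+t),q[2]+guess[2]])
    o=run("top",W,None,x0,zc=zc,dobase=False)["car"]
    c=o[0];print("car in base",np.round(R.T@(c[:2]-t),2),"yaw",round(c[2]-q[2],4),"cost",round(o[1],1),o[2:])
    # plate height from depth
    L=(W[...,:2]-c[:2])@fr(*c)[0];Z=W[...,2]
    for nm,m in (("front",(L[...,0]>43)&(L[...,0]<50)&(abs(L[...,1])<40)),("lens",np.hypot(L[...,0],L[...,1])<36),("ring",abs(np.hypot(L[...,0],L[...,1])-38)<1.5),("rearR",(L[...,0]<-50)&(L[...,0]>-88)&(abs(L[...,1])<50))):
        k=m&(abs(Z-zc)<40)
        print(nm,np.round(np.median(Z[k]),2) if k.sum() else None,k.sum())
if __name__=="__main__":
    W=cloud("top",np.load(sys.argv[1])["d"]);carpose(W,[float(a) for a in sys.argv[2:5]],float(sys.argv[5]))
E
python3 carpose.py pics/top0.npz -120 -1 -.03 52;python3 carpose.py pics/top2.npz -100 -1 -.02 52
```

```text
car in base [-119.84   -1.35] yaw -0.0309 cost 423.6 (2453, 3045)
front 50.87 166
lens 61.0 1244
ring 64.53 212
rearR 50.89 1154
car in base [-99.09   0.77] yaw -0.0134 cost 345.0 (1459, 1556)
front 51.01 161
lens 60.91 1230
ring 64.38 224
rearR None 0
```

```bash
python3 -m jog '[0.45,-3,0,0,-0.4, 0.45,-3,0,0,-0.4, 0.45,-4,0,0,0,0.45,-4,0,0,0,0.45,-4,0,0,0]'; python3 rel.py;  python3 -m jog '[0.45,-4,0,0,0, 0.45,-4,0,0,0, 0.45,-4,0,0,0,0.45,-4,0,0,0,0.45,-4,0,0,0]'; python3 rel.py
```

```text
time: 4.65
tool_pos: [450.9, -184.1, 56.8]
tcp_rot: [-3.137, 0.004, 2.708]
contact_force: [-4.3, 1.1, 2.1]
grip_width: 50.8
t 4.65 TCP in base [-185.7   -0.7] z 56.8 yawerr deg 0.01 F base [-4.3 -0.8] Fz 2.1 w 50.8
time: 5.15
tool_pos: [470.8, -193.3, 56.8]
tcp_rot: [-3.137, 0.004, 2.708]
contact_force: [-4.7, 2.4, 1.8]
grip_width: 50.3
t 5.15 TCP in base [-163.8   -0.7] z 56.8 yawerr deg 0.01 F base [-5.3  0.2] Fz 1.8 w 50.3
```

```bash
python3 -m jog '[0.45,-4,0,0,0, 0.45,-4,0,0,0, 0.45,-4,0,0,0,0.45,-4,0,0,0,0.45,-4,0,0,0]'; python3 rel.py;  python3 -m jog '[0.45,-3,0,0,0, 0.45,-3,0,0,0, 0.45,-3,0,0,0,0.45,-3,0,0,0]'
python3 - <<'E'
from rel import *
rel()
p,d=capture("top");np.savez("pics/top3.npz",p=p,d=d);cv2.imwrite("pics/top3.png",cv2.resize(p[150:350,240:460],None,fx=3,fy=3,interpolation=cv2.INTER_CUBIC)[:,:,::-1])
E
python3 carpose.py pics/top3.npz -21 0 0 52
```

```text
time: 5.65
tool_pos: [490.5, -202.5, 56.8]
tcp_rot: [-3.137, 0.004, 2.708]
contact_force: [-3.4, 1.6, 2.8]
grip_width: 50.5
t 5.65 TCP in base [-142.    -0.7] z 56.8 yawerr deg 0.02 F base [-3.7 -0. ] Fz 2.8 w 50.5
time: 6.05
tool_pos: [502.7, -208.1, 56.8]
tcp_rot: [-3.137, 0.004, 2.708]
contact_force: [-3.9, 0.3, 1.4]
grip_width: 50.6
t 6.05 TCP in base [-128.6   -0.7] z 56.8 yawerr deg 0.02 F base [-3.7 -1.3] Fz 1.4 w 50.6
car in base [-36.05   9.41] yaw -0.4397 cost 230.2 (191, 327)
front 51.52 1
lens 62.68 304
ring 58.71 31
rearR None 0
```

View pics/top3.png

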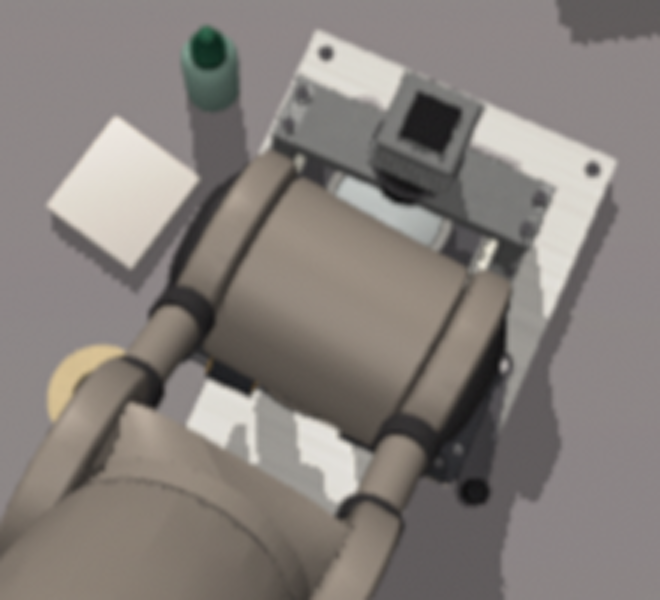

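```bash
python3 -m jog '[0.45,-2,0,0,0, 0.45,-2,0,0,0, 0.45,-2,0,0,0,0.45,-2,0,0,0]'; python3 rel.py;  python3 -m jog '[0.45,-1,0,0,0]'; python3 rel.py; python3 -m jog '[0.45,-1,0,0,0]';python3 - <<'E'
from rel import *
rel()
p,d=capture("side");np.savez("pics/side4.npz",p=p,d=d);cv2.imwrite("pics/side4.png",cv2.resize(p[180:350,230:410],None,fx=3.5,fy=3.5,interpolation=cv2.INTER_CUBIC)[:,:,::-1])
E
```

```text
time: 6.5
tool_pos: [511.1, -212.0, 56.9]
tcp_rot: [-3.137, 0.005, 2.708]
contact_force: [-2.2, 0.2, -0.5]
grip_width: 50.7
t 6.5 TCP in base [-119.3   -0.8] z 56.9 yawerr deg 0.02 F base [-2.1 -0.7] Fz -0.5 w 50.7
time: 6.6
tool_pos: [512.3, -212.6, 56.8]
tcp_rot: [-3.137, 0.006, 2.708]
contact_force: [-2.5, 0.9, 0.0]
grip_width: 50.7
t 6.6 TCP in base [-118.    -0.8] z 56.8 yawerr deg 0.02 F base [-2.6 -0.2] Fz 0.0 w 50.7
time: 6.7
tool_pos: [513.5, -213.1, 56.7]
tcp_rot: [-3.137, 0.006, 2.708]
contact_force: [-0.7, 0.8, -1.7]
grip_width: 50.8
t 6.7 TCP in base [-116.7   -0.8] z 56.7 yawerr deg 0.02 F base [-1.   0.4] Fz -1.7 w 50.8
```

View pics/side4.png

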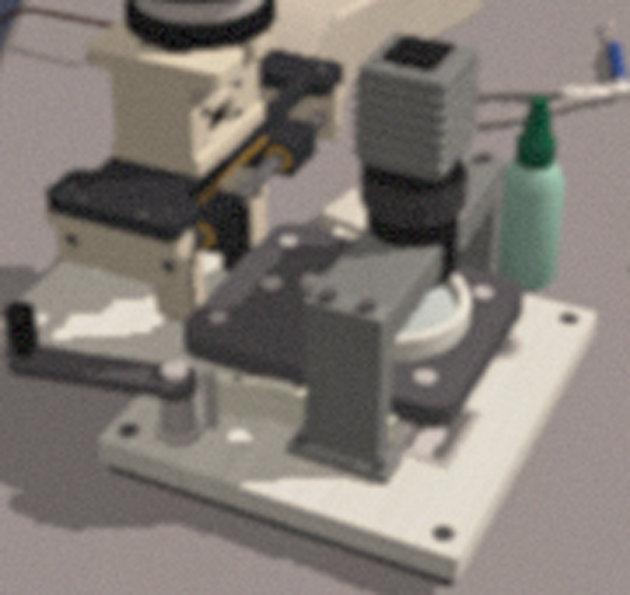

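```bash
cat > ov.py <<'E'
from fit import *
import sys
def ov(npz,out,poses,n="side",crop=(230,180,410,350),s=3.5):
    p=np.load(npz)["p"];x0,y0,x1,y1=crop
    big=cv2.resize(p[y0:y1,x0:x1],None,fx=s,fy=s,interpolation=cv2.INTER_CUBIC)
    q=np.load("base.npy");R,t=fr(*q)
    def dr(poly,z,col):
        pp=proj(n,np.c_[poly@R.T+t,np.full(len(poly),float(z))])
        cv2.polylines(big,[((pp-[x0,y0]+.5)*s-.5).astype(int)],True,col,1)
    dr(np.array([(75,93.5),(75,-116.5),(-115,-116.5),(-115,93.5)]),22,(255,0,0))
    th=np.linspace(0,6.28,30)
    dr(np.array([35,40])+10*np.c_[np.cos(th),np.sin(th)],22,(255,0,255))
    for (x,z,col) in poses: dr(CAR+[x,0],z,col)
    cv2.imwrite(out,big[:,:,::-1])
if __name__=="__main__": ov(sys.argv[1],sys.argv[2],[(-10,52,(0,255,0)),(0,45.7,(255,255,0))])
E
python3 ov.py pics/side4.npz pics/ov4.png
```

```text
(no output)
```

View pics/ov4.png

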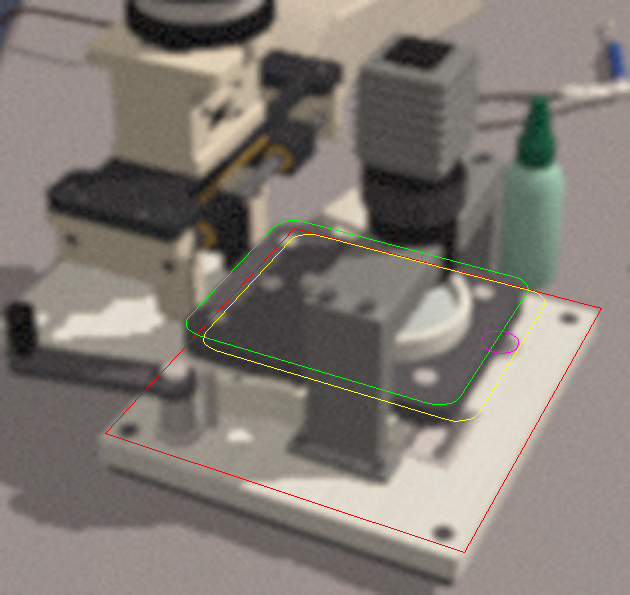

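```bash
for i in 1; do python3 -m jog '[0.45,-1,0,0,0]'; python3 rel.py; python3 -m jog '[0.45,-1,0,0,0]';python3 rel.py; python3 -m jog '[0.45,-1,0,0,0]'; done
python3 - <<'E'
from rel import *
rel()
p,d=capture("side");np.savez("pics/side5.npz",p=p,d=d)
E
python3 ov.py pics/side5.npz pics/ov5.png
```

```text
time: 6.85
tool_pos: [515.3, -214.0, 56.9]
tcp_rot: [-3.137, 0.008, 2.708]
contact_force: [-0.1, -1.3, 0.4]
grip_width: 50.3
t 6.85 TCP in base [-114.7   -0.7] z 56.9 yawerr deg 0.02 F base [ 0.5 -1.2] Fz 0.4 w 50.3
time: 6.95
tool_pos: [517.0, -214.8, 57.2]
tcp_rot: [-3.137, 0.01, 2.708]
contact_force: [-0.5, 0.2, 0.3]
grip_width: 50.5
t 6.95 TCP in base [-112.8   -0.8] z 57.2 yawerr deg 0.01 F base [-0.6 -0.1] Fz 0.3 w 50.5
time: 7.05
tool_pos: [518.5, -215.5, 57.4]
tcp_rot: [-3.137, 0.011, 2.708]
contact_force: [-1.0, -1.2, 0.4]
grip_width: 50.2
t 7.05 TCP in base [-111.2   -0.8] z 57.4 yawerr deg 0.02 F base [-0.4 -1.5] Fz 0.4 w 50.2
```

View pics/ov5.png

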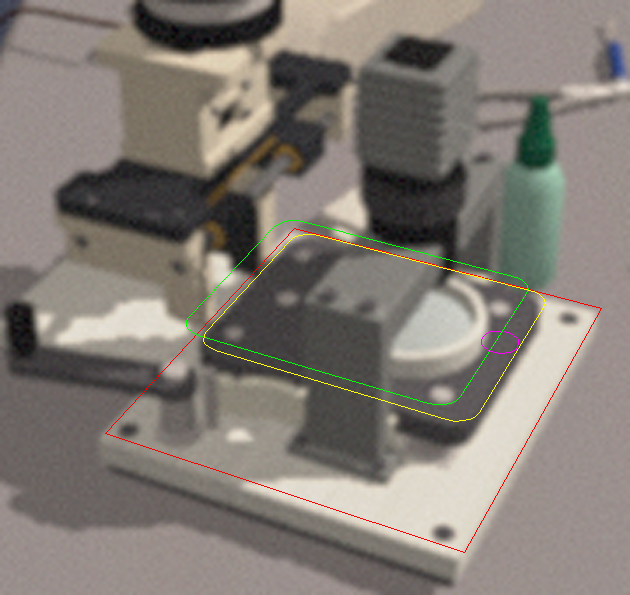

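```bash
python3 -m jog '[0.45,10,0,0,0, 0.45,25,0,0,0, 0.45,15,0,-40,0, 0.45,0,0,-50,0, 1,0,-20,-20,0]';  python3 rel.py; python3 -m jog '[1,0,-45,0,0, 1,0,-45,0,0,1,0,-40,0,0,1,0,0,0,0]'
python3 - <<'E'
from rel import *
rel()
p,d=capture("side");np.savez("pics/side6.npz",p=p,d=d)
p,d=capture("top");np.savez("pics/top6.npz",p=p,d=d);cv2.imwrite("pics/top6.png",cv2.resize(p[150:350,240:460],None,fx=3,fy=3,interpolation=cv2.INTER_CUBIC)[:,:,::-1])
E
python3 ov.py pics/side6.npz pics/ov6.png;python3 carpose.py pics/top6.npz 0 0 0 45.7
```

```text
time: 7.6
tool_pos: [458.4, -207.5, 166.1]
tcp_rot: [-3.139, 0.003, 2.71]
contact_force: [0.7, -0.9, 0.5]
grip_width: 46.0
t 7.6 TCP in base [-169.   -18.8] z 166.1 yawerr deg 0.14 F base [ 1.  -0.5] Fz 0.5 w 46.0
time: 8.0
tool_pos: [401.6, -329.6, 171.9]
tcp_rot: [-3.135, 0.013, 2.713]
contact_force: [0.1, 0.0, -1.1]
grip_width: 15.4
t 8.0 TCP in base [-169.2 -153.4] z 171.9 yawerr deg 0.3 F base [0.  0.1] Fz -1.1 w 15.4
car in base [-0.82 -0.25] yaw -0.0009 cost 2938.7 (1910, 1802)
front 44.44 45
lens 53.99 326
ring 56.81 124
rearR 44.55 1095
```

View pics/ov6.png

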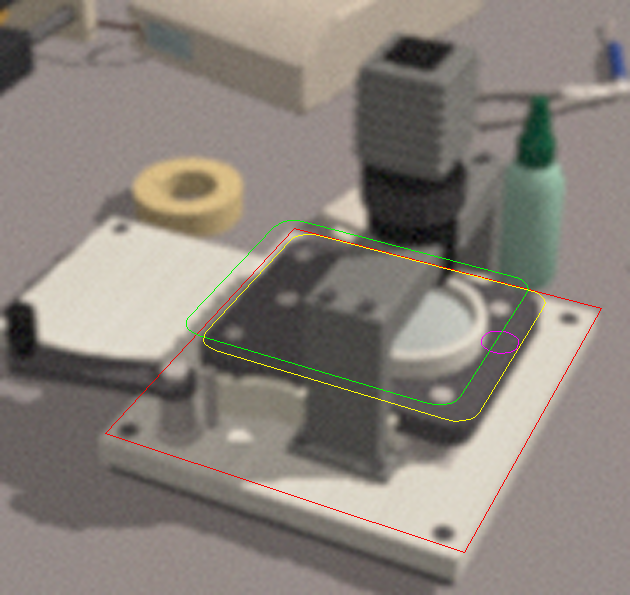

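View pics/top6.png

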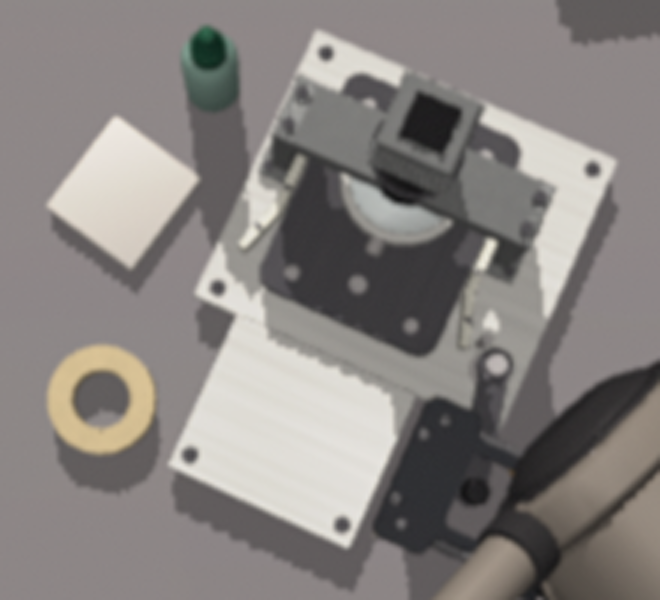

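```bash
python3 -m jog '[1,-7,0,40,-0.3, 1,0,0,38,0, 1,0,0,0,0]';python3 - <<'E'
from rel import *
rel()
p,d=capture("side");cv2.imwrite("pics/side7.png",cv2.resize(p[200:350,200:380],None,fx=3.5,fy=3.5,interpolation=cv2.INTER_CUBIC)[:,:,::-1])
E
```

```text
time: 8.4
tool_pos: [411.6, -326.4, 93.1]
tcp_rot: [-3.137, 0.014, 2.723]
contact_force: [-0.7, 0.5, 0.4]
grip_width: 0.4
t 8.4 TCP in base [-161.5 -146.3] z 93.1 yawerr deg 0.87 F base [-0.8  0.2] Fz 0.4 w 0.4
```

View pics/side7.png

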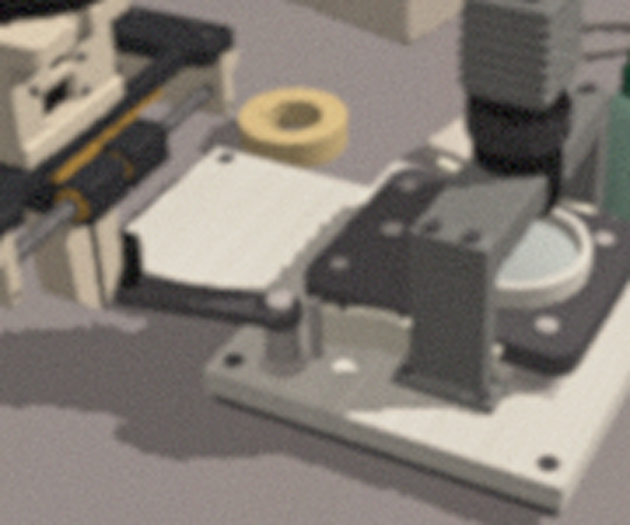

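```bash
python3 -m jog '[1,0,3,4,0.8, 1,0,3,0,0, 1,0,3,0,0, 1,0,4,0,0]'; python3 rel.py;python3 -m jog '[1,0,5,0,0, 1,0,5,0,0]';python3 - <<'E'
from rel import *
rel()
p,d=capture("side");cv2.imwrite("pics/side8.png",cv2.resize(p[200:350,200:380],None,fx=3.5,fy=3.5,interpolation=cv2.INTER_CUBIC)[:,:,::-1])
E
```

```text
time: 8.85
tool_pos: [420.9, -314.9, 96.3]
tcp_rot: [-3.133, 0.024, 2.71]
contact_force: [-1.1, -1.4, -0.7]
grip_width: 0.5
t 8.85 TCP in base [-157.9 -132. ] z 96.3 yawerr deg 0.16 F base [-0.4 -1.8] Fz -0.7 w 0.5
time: 9.05
tool_pos: [425.8, -305.5, 97.6]
tcp_rot: [-3.132, 0.026, 2.71]
contact_force: [-1.0, 0.1, 0.6]
grip_width: 0.7
t 9.05 TCP in base [-157.4 -121.5] z 97.6 yawerr deg 0.16 F base [-0.9 -0.4] Fz 0.6 w 0.7
```

View pics/side8.png

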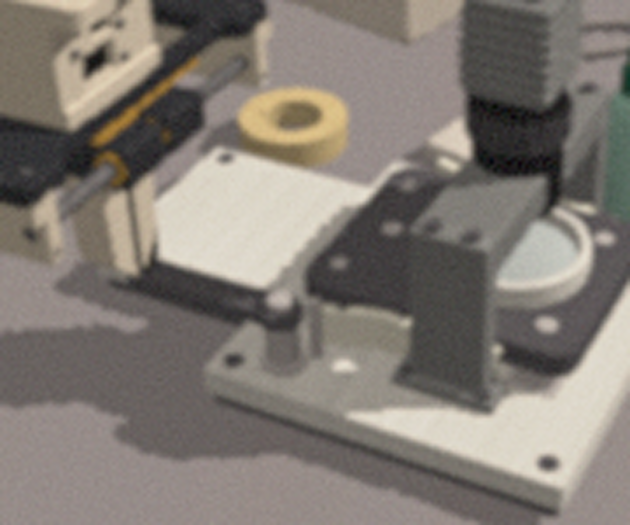

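```bash
python3 -m jog '[1,0,5,4,0, 1,0,6,3,0, 1,0,6,2,0, 1,-1,6,0,0]'; python3 rel.py;python3 -m jog '[1,-1,6,0,0, 1,-2,5,0,0, 1,-2,0,0,0]';python3 - <<'E'
from rel import *
rel()
p,d=capture("side");cv2.imwrite("pics/side9.png",cv2.resize(p[200:350,200:380],None,fx=3.5,fy=3.5,interpolation=cv2.INTER_CUBIC)[:,:,::-1])
p,d=capture("top");cv2.imwrite("pics/top9.png",cv2.resize(p[180:380,300:460],None,fx=3,fy=3,interpolation=cv2.INTER_CUBIC)[:,:,::-1])
E
```

```text
time: 9.5
tool_pos: [438.1, -284.2, 88.6]
tcp_rot: [-3.131, 0.029, 2.71]
contact_force: [0.7, -1.7, -0.2]
grip_width: 0.4
t 9.5 TCP in base [-155.2  -96.9] z 88.6 yawerr deg 0.14 F base [ 1.4 -1.3] Fz -0.2 w 0.4
time: 9.8
tool_pos: [448.3, -274.6, 88.4]
tcp_rot: [-3.132, 0.029, 2.711]
contact_force: [-0.8, -0.5, 0.3]
grip_width: 0.4
t 9.8 TCP in base [-149.9  -83.9] z 88.4 yawerr deg 0.19 F base [-0.5 -0.8] Fz 0.3 w 0.4
```

View pics/side9.png

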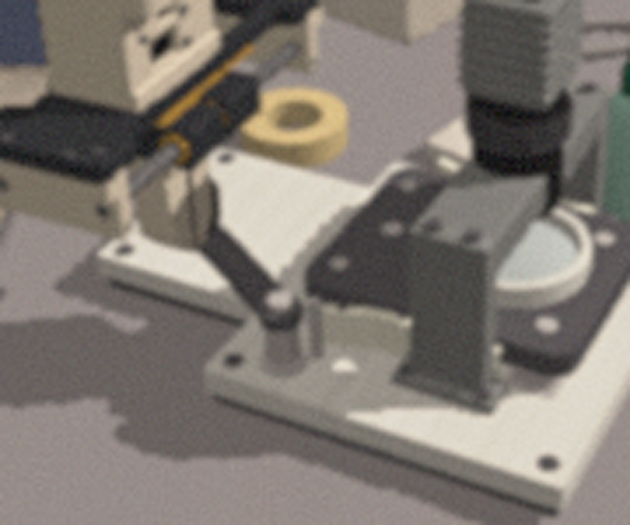

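View pics/top9.png

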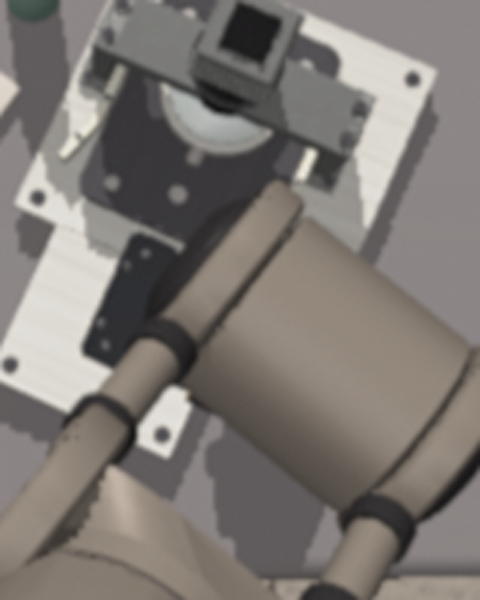

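```bash
python3 -m jog '[1,-2,4,0,0, 1,-3,4,0,0, 1,-3,4,0,0, 1,-3,4,0,0, 1,-2,3,0,0]';python3 - <<'E'
from rel import *
rel()
p,d=capture("side");cv2.imwrite("pics/side10.png",cv2.resize(p[200:350,200:380],None,fx=3.5,fy=3.5,interpolation=cv2.INTER_CUBIC)[:,:,::-1])
E
```

```text
time: 10.4
tool_pos: [468.9, -263.2, 88.4]
tcp_rot: [-3.131, 0.028, 2.709]
contact_force: [0.3, -3.8, -2.1]
grip_width: 0.4
t 10.4 TCP in base [-136.1  -64.9] z 88.4 yawerr deg 0.1 F base [ 1.9 -3.3] Fz -2.1 w 0.4
```

View pics/side10.png

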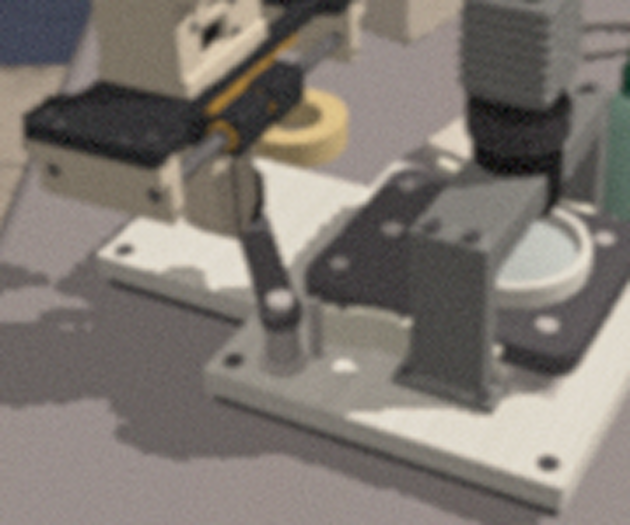

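```bash
python3 -m jog '[1,4,-6,0,0, 1,25,0,0,0, 1,0,20,0,0, 1,0,22,0,0,1,0,0,0,0]';python3 rel.py
```

```text
time: 10.95
tool_pos: [455.5, -217.3, 86.8]
tcp_rot: [-3.132, 0.027, 2.708]
contact_force: [-0.1, -0.4, -0.4]
grip_width: 0.4
t 10.95 TCP in base [-167.5  -28.9] z 86.8 yawerr deg 0.03 F base [ 0.1 -0.4] Fz -0.4 w 0.4
```

```bash
python3 -m jog '[1,-8,1,-1,0, 1,-6,1,0,0, 1,-5,0,0,0, 1,-5,0,0,0,1,-5,0,0,0]';python3 rel.py; python3 -m jog '[1,-5,0,0,0,1,-5,0,0,0,1,-5,0,0,0]';python3 - <<'E'
from rel import *
rel()
p,d=capture("side");cv2.imwrite("pics/side11.png",cv2.resize(p[200:350,200:380],None,fx=3.5,fy=3.5,interpolation=cv2.INTER_CUBIC)[:,:,::-1])
E
```

```text
time: 11.45
tool_pos: [482.2, -229.0, 88.0]
tcp_rot: [-3.134, 0.022, 2.707]
contact_force: [-2.2, 1.5, 0.2]
grip_width: 0.4
t 11.45 TCP in base [-138.4  -28.3] z 88.0 yawerr deg -0.04 F base [-2.6  0.5] Fz 0.2 w 0.4
time: 11.75
tool_pos: [497.0, -236.4, 88.0]
tcp_rot: [-3.134, 0.022, 2.706]
contact_force: [-1.3, 1.6, 0.6]
grip_width: 0.3
t 11.75 TCP in base [-121.8  -28.8] z 88.0 yawerr deg -0.07 F base [-1.8  0.9] Fz 0.6 w 0.3
```

View pics/side11.png

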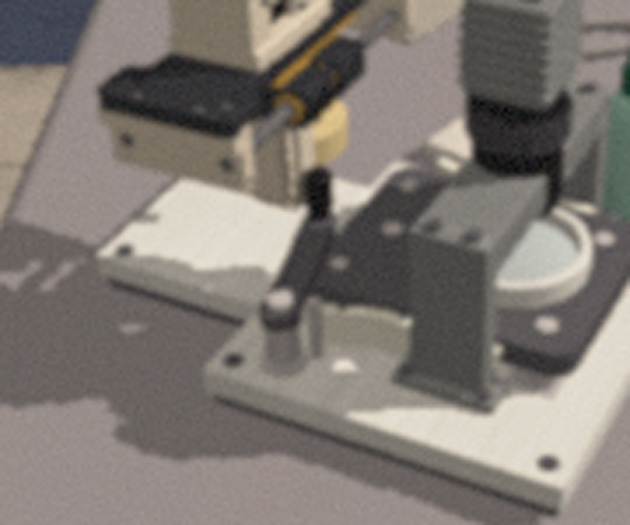

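```bash
python3 -m jog '[1,-4,1,0,0,1,-4,1,0,0,1,-4,1,0,0,1,-3,0,0,0]';python3 rel.py; python3 -m jog '[1,-2,0,0,0]';python3 rel.py; python3 -m jog '[1,-2,0,0,0]';python3 rel.py
```

```text
time: 12.2
tool_pos: [514.2, -241.3, 88.6]
tcp_rot: [-3.133, 0.024, 2.706]
contact_force: [-1.1, 1.9, -0.4]
grip_width: 0.4
t 12.2 TCP in base [-104.2  -26. ] z 88.6 yawerr deg -0.07 F base [-1.9  1.3] Fz -0.4 w 0.4
time: 12.3
tool_pos: [516.4, -242.3, 88.7]
tcp_rot: [-3.133, 0.024, 2.706]
contact_force: [-1.3, 1.1, -0.2]
grip_width: 0.5
t 12.3 TCP in base [-101.9  -25.9] z 88.7 yawerr deg -0.06 F base [-1.7  0.4] Fz -0.2 w 0.5
time: 12.4
tool_pos: [516.8, -242.4, 88.5]
tcp_rot: [-3.133, 0.02, 2.707]
contact_force: [-11.1, 4.2, 7.8]
grip_width: 0.5
t 12.4 TCP in base [-101.4  -25.8] z 88.5 yawerr deg -0.04 F base [-11.8  -0.9] Fz 7.8 w 0.5
```

```bash
python3 -m jog '[1,2,0,0,0,1,10,0,0,0,1,30,0,0,0,1,30,0,-30,0,1,20,0,-45,0]';python3 -m jog '[1,0,45,-20,0,1,0,45,0,0,1,0,45,0,0,1,0,45,0,0,1,0,40,0,0]';python3 - <<'E'
from rel import *
rel()
p,d=capture("side");np.savez("pics/side12.npz",p=p,d=d);cv2.imwrite("pics/side12.png",cv2.resize(p[180:350,230:410],None,fx=3.5,fy=3.5,interpolation=cv2.INTER_CUBIC)[:,:,::-1])
p,d=capture("top");np.savez("pics/top12.npz",p=p,d=d);cv2.imwrite("pics/top12.png",cv2.resize(p[150:350,240:460],None,fx=3,fy=3,interpolation=cv2.INTER_CUBIC)[:,:,::-1])
E
python3 carpose.py pics/top12.npz 0 0 0 45.7
```

```text
time: 12.9
tool_pos: [428.3, -200.7, 158.0]
tcp_rot: [-3.134, 0.015, 2.707]
contact_force: [0.7, -0.6, 0.6]
grip_width: 0.4
time: 13.4
tool_pos: [522.1, -0.5, 185.0]
tcp_rot: [-3.134, 0.033, 2.694]
contact_force: [0.8, -0.0, 0.7]
grip_width: -0.0
t 13.4 TCP in base [-198.4  195.8] z 185.0 yawerr deg -0.78 F base [0.7 0.3] Fz 0.7 w -0.0
car in base [-0.82  0.01] yaw -0.005 cost 2697.0 (1687, 1717)
front 44.92 49
lens 53.97 323
ring 56.91 129
rearR 45.09 1069
```

View pics/side12.png

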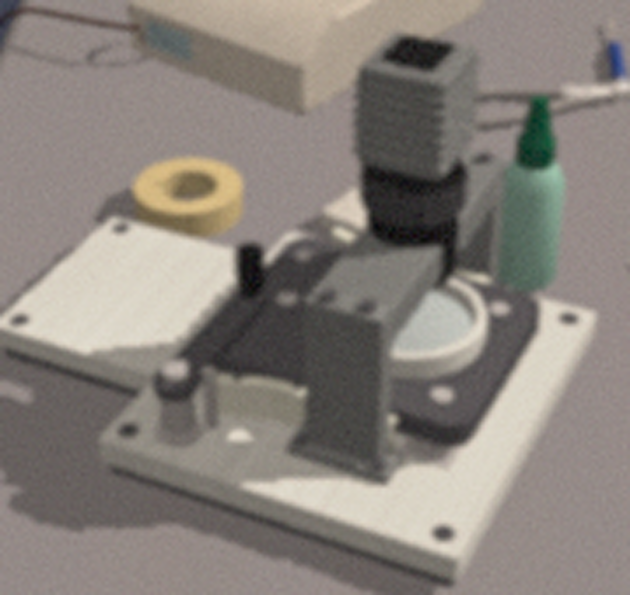

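View pics/top12.png

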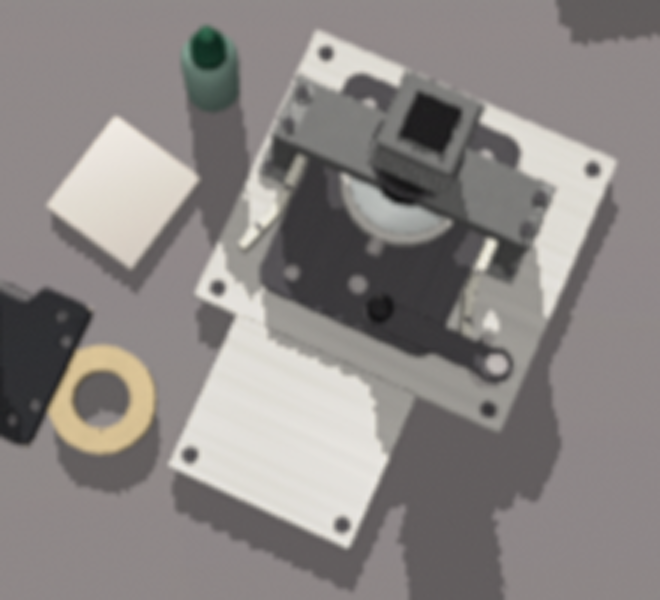

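Run:
```python
from h import *
q=np.load("base.npy");R,t=fr(*q)
for f in("top0","top6","top12"):
    W=cloud("top",np.load(f"pics/{f}.npz")["d"]);L=(W[...,:2]-t)@R;Z=W[...,2];x,y=L[...,0],L[...,1]
    g=lambda m:(round(float(np.median(Z[m])),2),round(float(np.mean(Z[m])),2),int(m.sum()))
    print(f,"base far",g((x>62)&(x<72)&(abs(y)<80)&(abs(Z-22)<15)))
    if f!="top0":
        c=lambda m:m&(abs(Z-45)<8)
        print(" tip front",g(c((x>30)&(x<50)&(abs(y)>28)&(abs(y)<50)))," rearL",g(c((x<-45)&(x>-68)&(abs(y)<48)&(y>5)))," rearR",g(c((x<-45)&(x>-68)&(y<-5)&(y>-48))), "tongue",g((x<-130)&(x>-210)&(y<50)&(y>-10)&(abs(Z-22)<10)))
    if f=="top12":
        v,u=np.mgrid[0:480,0:640];m=(Z>76)&(Z<92)&(np.hypot(x+82,y+18)<25)
        k=pixat("top",u[m].mean(),v[m].mean(),85)[:2];kl=R.T@(k-t)-[-82,-96];print("knob",kl+[-82,-96],m.sum(),"ang",np.arctan2(-kl[0],kl[1]))
# bystander picture difference
a=np.load("pics/top0.npz")["p"].astype(int);b=np.load("pics/top12.npz")["p"].astype(int)
d=abs(a-b).max(-1)
for n,(u0,v0,u1,v1) in dict(bottle=(299,155,322,188),packet=(254,188,308,245),tape=(262,262,294,302)).items(): print(n,d[v0:v1,u0:u1].mean().round(2),(d[v0:v1,u0:u1]>40).sum())
```

```text
top0 base far (21.03, 20.92, 267)
top6 base far (20.96, 20.96, 267)
 tip front (44.78, 44.71, 161)  rearL (44.72, 44.68, 285)  rearR (44.34, 44.39, 283) tongue (21.19, 21.21, 1356)
top12 base far (21.09, 21.03, 270)
 tip front (44.9, 44.87, 158)  rearL (44.64, 44.66, 282)  rearR (44.44, 44.26, 278) tongue (21.14, 21.14, 1360)
knob [-83.17463974 -17.881781  ] 63 ang 0.015035560675745149
bottle 3.68 0
packet 5.34 0
tape 7.72 39
```

```bash
python3 -m jog '[1,0,0,0,0,1,0,0,0,0,1,0,0,0,0]'; python3 -c "
from plant import *
print(close_job())"
```

```text
time: 13.8
tool_pos: [521.6, 0.8, 184.6]
tcp_rot: [-3.134, 0.034, 2.699]
contact_force: [-0.8, 0.2, 0.2]
grip_width: 0.6
the job is handed in; nothing more can be done
None
```

I slid the carrier in under the bridge until it dropped home, swung the retainer to its stop and let go. I then backed the arm clear and handed the job in at 13.8 s.

- **Push:** I pushed square on the rear face with both fingers, at about 5 N at most. The force fell to nothing when the feet dropped in.
- **Retainer:** I pushed the knob with the closed fingers, first sideways and then from behind. The force reached about 12 N at the stop.

My last checks were on pictures taken after the arm had backed off:

- **Carrier height:** the plate top measures 44.3–44.9 mm both front and rear, 6 to 6.5 mm lower than before, against an expected drop of 6.3 mm. The base top read the same in both pictures, so the feet look fully home and level.
- **Carrier position:** the outline fit gave (-0.8, 0.0) mm and -0.005 rad from home. This fit is weak because the bridge and the retainer hide part of the plate. The heights are the stronger evidence.
- **Retainer:** about 0.015 rad from its stop.
- **Bottle, packet and tape:** the bottle and packet show no change in the picture. At the tape 39 pixels changed; I put that down to the gripper next to it in the view but did not check further. I took no separate position measurement of these three.
- **Robot:** it stood clear of everything, with contact force within noise.

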